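# Set the stroke of a needle dispensing valve by feel

## Robot

A 7-joint arm with a two-finger parallel gripper is mounted at the origin on a cart in front of the work surface, level with it; the furniture and walls round the work are solid. World frame = base frame: x ahead of the robot, y to its left, z up, the work surface at z = 0. Lengths are in m, angles in rad, forces in N, time in s.
With the tool pointing down it reaches from about 0.425 to 0.95 m from the base axis. Payload 4.7 kg.
Tool frame: the origin (TCP) lies at the very end of the fingers, on their centre line; the grasp point (between the pads) lies 19 mm behind it; z points along the fingers, y is the line along which they close (so a half turn about z gives the same grasp; the last joint's range is limited). The gripper opens to 85 mm and grips with 20 to 120 N. Pads are 22 mm wide; open, the fingers measure 114 mm over their backs; the gripper's body (76 mm by 85 mm) begins 54 mm behind the grasp point. The pads swing forward as they close: fully open they stand 13 mm farther back than shut.
Start: joints at [-1.217, 0.469, -0.049, 1.532, 0.024, 1.141, -0.082], TCP at [0.252, 0.626, 0.231] pointing down, gripper open.
Joint ranges: [-2.59, 2.59], [-0.33, 1.99], [-1.39, 1.29], [0.1, 2.45], [-1.04, 4.18], [0.21, 1.99], [-2.66, 2.66]. Speed limits (rad/s): [2.57, 2.57, 3.14, 3.14, 3.14, 3.14, 3.14].

## Interface

Orientations are given as a rotation vector (axis times angle).
In Python, from rig import bot gives the robot as it stands.
- The arm moves only by the tool play_rows, never from a script. Its argument "deltas" is a list of rows, each a list of 3 entries, a list of its own where there are three numbers: the turn, a rotation vector about the world's x, y, z in rad, then the shift along the world's x, y, z in m, then the opening in per cent of the stroke, from 0 (shut) to 100 (fully open). A call has 1 to 20 rows; each row is the pose to reach, as a shift and turn from the pose commanded when the call began; what a row does not reach only later rows make up. A row lasts 1/10 s, in which the tool goes at most 50 mm and 8.59 degrees, less where a joint would pass 70% of its speed; a pose out of reach is approached as far as the arm can. A call with a gripper value outside its range is refused whole. The fingers move at their own pace and stop on an object; the grip force is fixed at half the most. Time passes only in rows, so rows that repeat a pose let the fingers close. It gives the time, the measured TCP pose, the force, the opening and the grip force at its end, in the units of the state.
- bot.state(): the state, without advancing time (a new reading comes with each control period).
- bot.capture(name): name is "scene" or "side" or "wrist"; returns the picture (480x640x3 uint8, blue, green, red); there is no depth.
- bot.camera_info(name): a dict with "fovy" (degrees; the focal length in pixels is half the picture's height over the tangent of half this angle, whatever the lens; pixels are square), "cx", "cy" (the principal point, pixels), "world_to_cam" (4x4, takes a point from world to camera coordinates). Camera axes: x right, y up, looking along -z (the intrinsics and any distortion apply to the point x, -y, -z); pixel columns grow to the right and rows downward; lengths in m; the calibration is good to about 2 mm. A picture is of the moment at which its call begins: read the wrist's pose just before it. camera_info takes no time and is no camera call; for the wrist camera it gives the pose at the moment of the call.
- bot.sign_off(): hands the job in; it is judged then, once.
Trained networks look in the newest picture that a camera, given by its name, has taken for a name from the list of things; names that differ only in an ending like _2 or _b are one class to them, and where a whole thing is asked for, a point or a joint stands for the part that bears it (a point fixed in the world has none). Each returns a list of dicts, best first, with "p" (0 to 1); they miss things now and then, are a little off and sometimes report something else, mostly with a low value. They report only what shows in the picture. A call takes as long as a camera call. They do not tell look-alikes from the thing itself.
- bot.look_for(camera, query): "location" ([row, column] in pixels, amid what is visible of it).
- bot.place_of(camera, query): "location" ([row, column] in pixels: a listed point, or the origin of a listed thing).
The state is a dict: "t": time; "joint_positions": joint angles; "qd": joint speeds; "effort": joint torques, N m; "eef_pos": TCP position; "orientation": TCP orientation; "contact_force": force on the tool from outside, world axes, zero at the start; "ft_torque": the same for the moment, N m; "width": finger opening in m; "finger_force": force on a finger pad.
Only numpy, scipy, OpenCV 4.12 (cv2) and the standard library are available. Lean on these libraries where they do the work, as an engineer would, in place of code of your own. Each camera call takes 0.05 s, during which the arm holds its last target. There are 200 camera calls.

## Task

Set the stroke of the dispensing valve on its stand: turn the round knob on top clockwise, gently, until the needle bottoms on its seat and the knob comes to a firm stop, then turn it back anticlockwise three clicks. Then swing the lock lever anticlockwise, all the way over, so that its nose locks the click wheel. Do not force the knob against the stop, and leave the things around the valve where they are.

Things in the scene. Friction and masses are not known exactly. Their poses are not given: they have to be found in the camera images.
- valve_stand: Fixed bench stand with a needle valve. Grey base plate 112 x 92 x 12 mm; origin at the centre of its underside, z up. The valve's vertical axis is at x = -20 mm, y = 0 in this frame; a steel column (144 mm high) stands behind it at x = +42 mm. The aluminium head plate (74 x 78 mm, top 138 mm up) carries knob, click wheel, spring plunger (at +y) and lock lever (at -x).
- knob_grip (a point): Fixed point on the knob's vertical axis, half-way up it, 175 mm above the bench. The knob: a fluted aluminium cylinder, 32 mm in diameter, from 160 to 188 mm above the bench. It turns without rising; clockwise seen from above lowers the needle. As found it rests in a click, 60 to 150 degrees short of the stop, which is firm, not rigid: wind to 0.2 to 0.25 N m against it; over 0.3 is forcing it.
- click_wheel (a point): Fixed point on the knob's axis in its click wheel, 145 mm above the bench: a 39 mm wheel of twelve upright pins (139 to 151 mm up) under the knob, turning with it. Twelve clicks a turn, 30 degrees each, and each click moves the needle 2.0 mm. A spring plunger holds the wheel in each click, between two pins; to leave a click takes about 0.07 N m either way.
- needle: The steel valve needle, seen in the open yoke under the head plate; origin at the middle of the underside of its 8.4 mm collar, which shuts on the seat; z up. It only slides up and down, driven by the knob.
- seat: Brass seat insert, 16 mm in diameter, standing proud of the valve's lower block under the needle; origin at the centre of its upper rim, z up; it does not move. Its height differs from valve to valve: 87.0 to 93.0 mm above the bench. The valve is shut when the needle's origin meets this point; the height of one above the other is the stroke.
- lock_lever (a joint): The lock lever's angle in rad: 0 open, 0.9 fully over (locked, at its end stop); positive is anticlockwise from above; found at 0 to 0.15. Its vertical pivot is at x = -44 mm, y = -23 mm in the stand's frame. Light friction (about 0.03 N m); it stays where it is left. When the knob rests in a click, its nose enters freely between two pins of the click wheel.
- lever_tip (a point): Centre of the black upright thumb button at the free end of the lock lever, 60 mm from the lever's pivot, 152 mm above the bench. The button is 12 mm in diameter, its top 158 mm above the bench; the underside of the lever's bar is 141 mm up.
- glass_cup: Small glass catch cup, 44 mm wide, 42 mm high, standing on the base plate under the valve's nozzle; origin at the centre of its underside. Leave alone.
- flux_tin: Open flux tin, 66 mm wide, 23 mm high, left of the stand; origin at the centre of its underside. Leave alone.
- cork_vial: White vial with a cork, 24 mm wide, 62 mm high, right of the stand; origin at the centre of its underside. Leave alone.
- pump_bottle: Small green pump bottle, 34 mm wide, 97 mm high, right of the stand; origin at the centre of its underside. Leave alone.
Not all that is in view belongs to the job. Of the things that look like the valve_stand, the larger one is meant.

How it is judged:
By the outcome, as a careful person would: the job done as asked, in the order asked, and still so for the second after the job is handed in, with the robot touching nothing.
It also fails if it takes over 64 s, if anything falls off the work surface, if the arm or the gripper's body presses on something with over 40 N, if the wrist force passes 120 N, or if a joint passes its speed limit or range.

## Working session

There is one attempt and no reset: what is moved stays moved. The work goes in short steps, Python scripts to look and compute and a tool call to move; the robot and the scene stay as the last step left them, time stands still between calls to the robot, and variables do not carry over. Pictures are saved under pics/ and viewed, at most 10 in all, crops included, and the job is handed in when it is done.

Besides the shell and the picture viewer there is one more tool, called after "Call:" by a JSON object that holds its "fn" and its "kwargs", one argument or row to a line. play_rows: Moves the arm, as the interface text tells. Its arguments: {"type":"object","properties":{"deltas":{"type":"array"}},"required":["deltas"]}

```bash
mkdir -p pics; ls
cat > h.py <<'E'
import numpy as np, cv2
from rig import bot
def cap(c,f=None):
    im=bot.capture(c)
    if f: cv2.imwrite('pics/'+f,im)
    return im
def ray(c,rc):
    i=bot.camera_info(c); f=240/np.tan(np.radians(i['fovy'])/2)
    M=np.array(i['world_to_cam']); R=M[:3,:3]; o=-R.T@M[:3,3]
    d=R.T@np.array([(rc[1]-i['cx'])/f,-(rc[0]-i['cy'])/f,-1]); return o,d
def atz(c,rc,z):
    o,d=ray(c,rc); return o+d*(z-o[2])/d[2]
def proj(c,p):
    i=bot.camera_info(c); f=240/np.tan(np.radians(i['fovy'])/2)
    q=np.array(i['world_to_cam'])@np.append(p,1); return [i['cy']-f*q[1]/-q[2], i['cx']+f*q[0]/-q[2]]
E
python3 - <<'E'
from h import *
s=bot.state()
for k,v in s.items(): print(k,np.round(v,3))
for c in ['scene','side','wrist']:
    i=bot.camera_info(c);print(c,{k:(v if k!='world_to_cam' else np.round(ray(c,(i['cy'],i['cx'])),3).tolist()) for k,v in i.items()})
ims=[cap(c,c+'0.png') for c in ['scene','side']]
for c in ['scene','side']:
    for q,z in [('knob_grip',.175),('click_wheel',.145),('lever_tip',.152),('valve_stand',0),('flux_tin',0),('cork_vial',0),('pump_bottle',0),('glass_cup',.012)]:
        for r in bot.place_of(c,q)[:3]: print(c,q,round(r['p'],2),np.round(r['location']),np.round(atz(c,r['location'],z),3))
E
```

```text
pics
t 0.0
joint_positions [-1.217  0.469 -0.049  1.534  0.024  1.141 -0.082]
qd [ 0.001  0.001 -0.001  0.     0.    -0.001 -0.001]
effort [ 0.0000e+00 -5.1031e+01 -4.6000e-02 -2.3771e+01  1.1000e-02  7.0000e-03
 -0.0000e+00]
eef_pos [0.252 0.626 0.23 ]
orientation [-5.970e-01 -3.084e+00  3.000e-03]
contact_force [-0.165 -0.384  0.342]
ft_torque [-0.059  0.048 -0.037]
finger_force 0.0
width 0.086
scene {'fovy': 51.778965789064124, 'cx': 316.83391766820904, 'cy': 240.2637059803369, 'world_to_cam': [[0.14, -1.104, 0.702], [0.387, 0.69, -0.612]]}
side {'fovy': 44.01301696621398, 'cx': 310.8045748088559, 'cy': 222.28716004163562, 'world_to_cam': [[0.384, 0.702, 1.115], [0.094, -0.746, -0.659]]}
wrist {'fovy': 60.288210231658994, 'cx': 316.74744209880544, 'cy': 237.6122603395274, 'world_to_cam': [[0.19, 0.651, 0.374], [0.244, -0.101, -0.964]]}
scene knob_grip 0.67 [379. 344.] [ 0.363 -0.779  0.175]
scene knob_grip 0.6 [182. 331.] [ 0.595 -0.351  0.175]
scene click_wheel 0.98 [191. 329.] [ 0.597 -0.34   0.145]
scene click_wheel 0.57 [390. 342.] [ 0.364 -0.776  0.145]
scene lever_tip 0.72 [
[... 228 characters left out ...]
2. 288.] [ 0.616 -0.094  0.   ]
scene cork_vial 0.63 [294. 345.] [ 0.548 -0.496  0.   ]
scene pump_bottle 0.87 [278. 378.] [ 0.635 -0.488  0.   ]
scene glass_cup 0.64 [242. 327.] [ 0.594 -0.342  0.012]
side knob_grip 0.81 [152. 377.] [ 0.379 -0.687  0.175]
side knob_grip 0.8 [226. 278.] [ 0.593 -0.339  0.175]
side click_wheel 0.57 [161. 377.] [ 0.376 -0.688  0.145]
side click_wheel 0.56 [234. 283.] [ 0.584 -0.342  0.145]
side lever_tip 0.64 [232. 310.] [ 0.518 -0.355  0.152]
side valve_stand 0.79 [280. 274.] [ 0.603 -0.325  0.   ]
side flux_tin 0.56 [350. 250.] [ 0.617 -0.099  0.   ]
side glass_cup 0.71 [275. 280.] [ 0.59  -0.333  0.012]
side glass_cup 0.62 [222. 277.] [ 0.635 -0.535  0.012]
```

View pics/scene0.png

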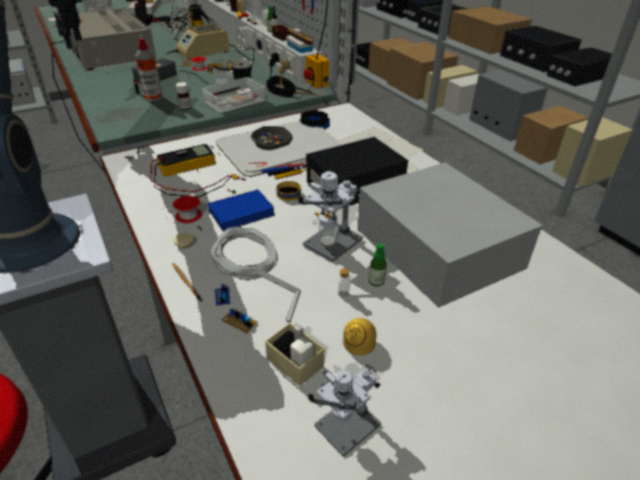

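View pics/side0.png

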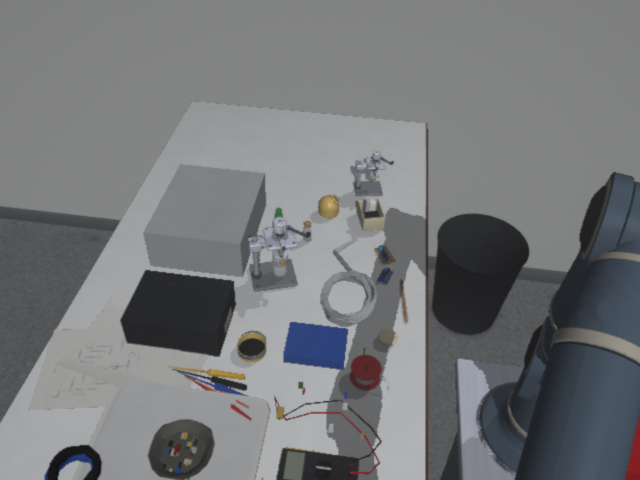

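The scene view shows the larger stand at pixel (row 200, col 330), with the blue arm to its left. The look-alike is at (400, 345) and its two-camera heights disagree, so it is the smaller one. The side view shows the target at (230, 280), its column towards +x and its lever button at (233, 308). The axis is at about (0.594, -0.345), yaw near 0. I'll go above it.

Call:
{"fn": "play_rows", "kwargs": {
  "deltas": [
    [[0, 0, -0.1], [0.03, -0.03, 0.02], 100],
    [[0, 0, -0.2], [0.06, -0.06, 0.04], 100],
    [[0, 0, -0.3], [0.09, -0.1, 0.06], 100],
    [[0, 0, -0.4], [0.12, -0.14, 0.08], 100],
    [[0, 0, -0.5], [0.15, -0.18, 0.1], 100],
    [[0, 0, -0.6], [0.18, -0.22, 0.12], 100],
    [[0, 0, -0.7], [0.21, -0.26, 0.13], 100],
    [[0, 0, -0.8], [0.24, -0.3, 0.14], 100],
    [[0, 0, -0.9], [0.27, -0.34, 0.14], 100],
    [[0, 0, -1.0], [0.29, -0.385, 0.14], 100],
    [[0, 0, -1.1], [0.31, -0.43, 0.14], 100],
    [[0, 0, -1.2], [0.32, -0.475, 0.14], 100],
    [[0, 0, -1.3], [0.33, -0.52, 0.14], 100],
    [[0, 0, -1.4], [0.335, -0.565, 0.14], 100],
    [[0, 0, -1.5], [0.34, -0.61, 0.14], 100],
    [[0, 0, -1.6], [0.34, -0.655, 0.14], 100],
    [[0, 0, -1.7], [0.34, -0.7, 0.14], 100],
    [[0, 0, -1.7], [0.34, -0.745, 0.14], 100],
    [[0, 0, -1.7], [0.34, -0.79, 0.14], 100],
    [[0, 0, -1.7], [0.34, -0.83, 0.14], 100]
  ]
}}

```text
t: 2.9
eef_pos: [0.5916, -0.2062, 0.3716]
orientation: [2.712, 1.585, 0.001]
contact_force: [0.5, -0.1, 0.4]
width: 0.085
finger_force: 0.0
```

Call:
{"fn": "play_rows", "kwargs": {
  "deltas": [
    [[0, 0, 0], [0, -0.04, 0], 100],
    [[0, 0, 0], [0, -0.08, 0], 100],
    [[0, 0, 0], [0, -0.11, -0.01], 100],
    [[0, 0, 0], [0, -0.135, -0.02], 100],
    [[0, 0, 0], [0, -0.135, -0.03], 100],
    [[0, 0, 0], [0, -0.135, -0.03], 100],
    [[0, 0, 0], [0, -0.135, -0.03], 100]
  ]
}}

```text
t: 3.6
eef_pos: [0.5928, -0.3373, 0.3413]
orientation: [-2.709, -1.589, -0.001]
contact_force: [-0.6, -0.1, -0.3]
width: 0.0855
finger_force: 0.0
```

Run:
```python
from h import *
s=bot.state()
for k in ['t','joint_positions','eef_pos','orientation','contact_force','ft_torque']: print(k,np.round(s[k],3))
cap('wrist','w1.png')
for q,z in [('knob_grip',.175),('click_wheel',.145),('lever_tip',.152),('lock_lever',.145),('valve_stand',0)]:
    for r in bot.place_of('wrist',q)[:3]: print(q,round(r['p'],2),np.round(r['location']),np.round(atz('wrist',r['location'],z),4))
```

```text
t 3.6
joint_positions [ 0.035  0.465  0.649  1.392 -0.281  1.377  0.177]
eef_pos [ 0.593 -0.337  0.341]
orientation [-2.709e+00 -1.589e+00 -1.000e-03]
contact_force [-0.59  -0.143 -0.284]
ft_torque [0.069 0.03  0.044]
knob_grip 0.58 [225. 320.] [ 0.5915 -0.3456  0.175 ]
click_wheel 0.94 [214. 323.] [ 0.595  -0.3453  0.145 ]
lever_tip 0.82 [263. 254.] [ 0.5232 -0.352   0.152 ]Traceback (most recent call last):
  File "<stdin>", line 6, in <module>
ValueError: it knows: click_wheel, cork_vial, flux_tin, glass_cup, knob_grip, lever_tip, needle, pump_bottle, seat, valve_stand
```

View pics/w1.png

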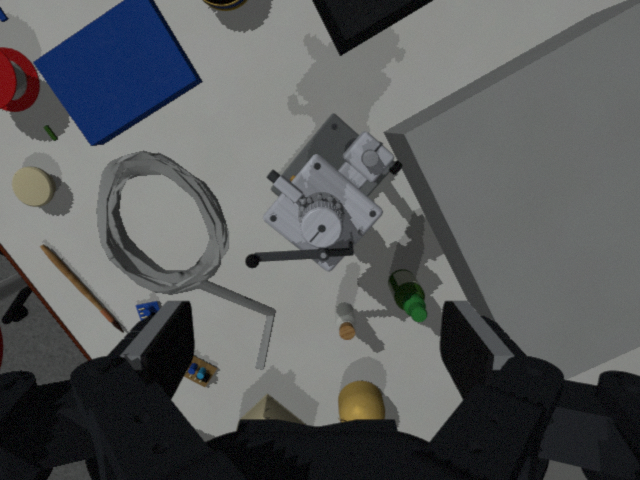

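Run:
```python
from h import *
for n,rc,z in [('pivot?',(250,346),.15),('tip',(261,253),.158),('knobtop',(228,321),.188),('plunger end',(177,273),.145),('column top',(158,371),.144),('knob line a',(233,318),.188),('plate corner L',(216,265),.138),('plate corner B',(268,327),.138),('plate corner T',(157,316),.138),('plate R',(212,382),.138)]: print(n,np.round(atz('wrist',rc,z),4))
i=bot.camera_info('wrist'); 
im=cv2.imread('pics/w1.png')[90:310,210:440]; cv2.imwrite('pics/w1c.png',cv2.resize(im,None,fx=2.7,fy=2.7,interpolation=cv2.INTER_CUBIC))
```

```text
pivot? [ 0.5971 -0.3812  0.15  ]
tip [ 0.5254 -0.3492  0.158 ]
knobtop [ 0.5921 -0.3455  0.188 ]
plunger end [ 0.5739 -0.2981  0.145 ]
column top [ 0.6513 -0.3239  0.144 ]
knob line a [ 0.5883 -0.3478  0.188 ]
plate corner L [ 0.5497 -0.3238  0.138 ]
plate corner B [ 0.5734 -0.3913  0.138 ]
plate corner T [ 0.6124 -0.3017  0.138 ]
plate R [ 0.6391 -0.3699  0.138 ]
```

View pics/w1c.png

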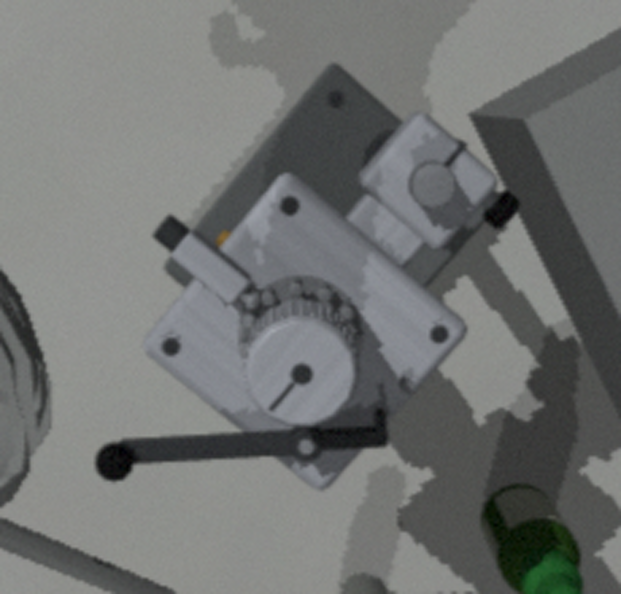

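The wrist view shows the knob centre at about (col 321, row 227), the lever button at (253, 261), its pivot at (323, 256) and the plunger at (275, 177). Stand yaw is about 21°, the axis is at (0.593, -0.3455), and the lever arm comes out at 60 mm as it should. Next I pre-rotate anticlockwise and descend for a close look.

Call:
{"fn": "play_rows", "kwargs": {
  "deltas": [
    [[0, 0, 0.13], [0, 0, 0], 60],
    [[0, 0, 0.26], [0, -0.002, -0.01], 60],
    [[0, 0, 0.39], [0, -0.004, -0.02], 60],
    [[0, 0, 0.52], [0, -0.007, -0.03], 60],
    [[0, 0, 0.65], [0, -0.007, -0.04], 60],
    [[0, 0, 0.78], [0, -0.007, -0.05], 60],
    [[0, 0, 0.91], [0, -0.007, -0.06], 60],
    [[0, 0, 1.04], [0, -0.007, -0.07], 60],
    [[0, 0, 1.17], [0, -0.007, -0.07], 60],
    [[0, 0, 1.3], [0, -0.007, -0.07], 60],
    [[0, 0, 1.4], [0, -0.007, -0.07], 60],
    [[0, 0, 1.4], [0, -0.007, -0.07], 60],
    [[0, 0, 1.4], [0, -0.007, -0.07], 60],
    [[0, 0, 1.4], [0, -0.007, -0.07], 60]
  ]
}}

```text
t: 5.2
eef_pos: [0.5922, -0.3456, 0.2716]
orientation: [1.053, 2.959, -0.0]
contact_force: [-0.2, -0.5, -0.8]
width: 0.0514
finger_force: 0.0
```

Run:
```python
from h import *
s=bot.state()
for k in ['t','joint_positions','eef_pos','orientation','contact_force','ft_torque','width']: print(k,np.round(s[k],4))
cap('wrist','w2.png')
for q,z in [('knob_grip',.175),('click_wheel',.145),('lever_tip',.152)]:
    for r in bot.place_of('wrist',q)[:3]: print(q,round(r['p'],2),np.round(r['location']),np.round(atz('wrist',r['location'],z),4))
print(proj('wrist',(.593,-.3455,.188)))
```

```text
t 5.2
joint_positions [ 0.2475  0.4673  0.3259  1.4719 -0.1538  1.2272  1.4795]
eef_pos [ 0.5922 -0.3456  0.2716]
orientation [ 1.0534  2.9594 -0.    ]
contact_force [-0.236  -0.5089 -0.8004]
ft_torque [0.0568 0.0297 0.0316]
width 0.0514
knob_grip 0.63 [238. 316.] [ 0.5911 -0.3454  0.175 ]
click_wheel 0.86 [224. 316.] [ 0.5901 -0.3445  0.145 ]
lever_tip 0.59 [152. 245.] [ 0.5249 -0.3484  0.152 ]
[np.float64(246.70651585711425), np.float64(317.5917913753623)]
```

View pics/w2.png

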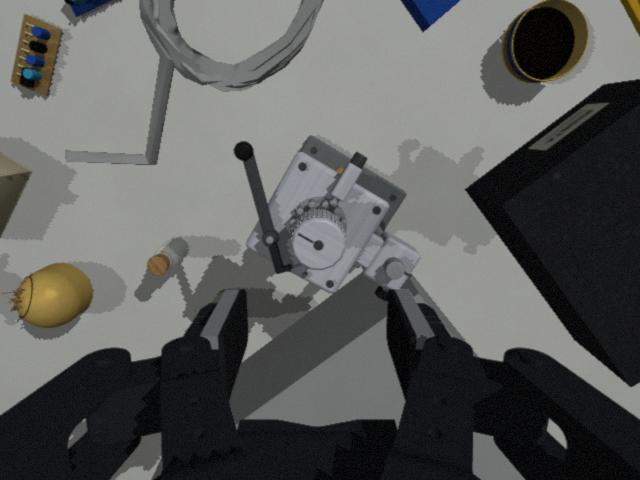

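The close view shows the knob top centre at (318, 245), against a prediction of (317.6, 246.7), so the axis at (0.593, -0.345) holds. The fingers straddle it with a clear way down. I'll descend and grip.

Call:
{"fn": "play_rows", "kwargs": {
  "deltas": [
    [[0, 0, 0], [0, 0, -0.03], 60],
    [[0, 0, 0], [0, 0, -0.06], 60],
    [[0, 0, 0], [0, 0, -0.08], 60],
    [[0, 0, 0], [0, 0, -0.1], 60],
    [[0, 0, 0], [0, 0, -0.109], 60],
    [[0, 0, 0], [0, 0, -0.109], 60],
    [[0, 0, 0], [0, 0, -0.109], 45],
    [[0, 0, 0], [0, 0, -0.109], 38],
    [[0, 0, 0], [0, 0, -0.109], 30],
    [[0, 0, 0], [0, 0, -0.109], 30],
    [[0, 0, 0], [0, 0, -0.109], 30],
    [[0, 0, 0], [0, 0, -0.109], 30],
    [[0, 0, 0], [0, 0, -0.109], 30]
  ]
}}

```text
t: 6.7
eef_pos: [0.5933, -0.3456, 0.1641]
orientation: [1.05, 2.958, 0.001]
contact_force: [1.4, 2.5, 5.3]
width: 0.0304
finger_force: 59.5
```

```bash
cat > st.py <<'E'
from h import *
s=bot.state()
R=cv2.Rodrigues(np.array(s['orientation']))[0]
print(round(s['t'],2),'q7',round(s['joint_positions'][6],3),'pos',np.round(s['eef_pos'],4),'yaw(tool y)',round(np.degrees(np.arctan2(R[1,1],R[0,1])),2),'F',np.round(s['contact_force'],1),'M',np.round(s['ft_torque'],3),'w',round(s['width'],4),'ff',round(s['finger_force'],1))
E
python3 st.py
```

```text
6.7 q7 1.506 pos [ 0.5933 -0.3456  0.1641] yaw(tool y) 50.91 F [1.4 2.5 5.3] M [ 0.538 -0.089  0.003] w 0.0304 ff 59.5
```

Call:
{"fn": "play_rows", "kwargs": {
  "deltas": [
    [[0, 0, -0.08], [0, 0, 0], 30],
    [[0, 0, -0.16], [0, 0, 0], 30],
    [[0, 0, -0.24], [0, 0, 0], 30],
    [[0, 0, -0.32], [0, 0, 0], 30],
    [[0, 0, -0.4], [0, 0, 0], 30],
    [[0, 0, -0.48], [0, 0, 0], 30],
    [[0, 0, -0.56], [0, 0, 0], 30],
    [[0, 0, -0.64], [0, 0, 0], 30],
    [[0, 0, -0.72], [0, 0, 0], 30],
    [[0, 0, -0.8], [0, 0, 0], 30],
    [[0, 0, -0.8], [0, 0, 0], 30],
    [[0, 0, -0.8], [0, 0, 0], 30]
  ]
}}

```text
t: 7.9
eef_pos: [0.5925, -0.3461, 0.1641]
orientation: [2.12, 2.316, 0.001]
contact_force: [-2.1, 1.9, 8.1]
width: 0.0304
finger_force: 60.2
```

```bash
python3 st.py
```

```text
7.9 q7 0.81 pos [ 0.5925 -0.3461  0.1641] yaw(tool y) 5.05 F [-2.1  1.9  8.1] M [ 0.435  0.238 -0.02 ] w 0.0304 ff 60.2
```

Call:
{"fn": "play_rows", "kwargs": {
  "deltas": [
    [[0, 0, -0.04], [0, 0, 0], 30],
    [[0, 0, -0.08], [0, 0, 0], 30],
    [[0, 0, -0.12], [0, 0, 0], 30],
    [[0, 0, -0.12], [0, 0, 0], 30]
  ]
}}

```text
t: 8.3
eef_pos: [0.5923, -0.3461, 0.1641]
orientation: [2.257, 2.184, 0.001]
contact_force: [-0.6, 2.7, 7.3]
width: 0.0306
finger_force: 60.2
```

```bash
python3 st.py
```

```text
8.3 q7 0.706 pos [ 0.5923 -0.3461  0.1641] yaw(tool y) -1.87 F [-0.6  2.7  7.3] M [ 0.555  0.262 -0.051] w 0.0306 ff 60.2
```

Call:
{"fn": "play_rows", "kwargs": {
  "deltas": [
    [[0, 0, -0.03], [0, 0, 0], 30],
    [[0, 0, -0.06], [0, 0, 0], 30],
    [[0, 0, -0.06], [0, 0, 0], 30]
  ]
}}

```text
t: 8.6
eef_pos: [0.5922, -0.3461, 0.1641]
orientation: [2.321, 2.116, 0.001]
contact_force: [-1.9, 1.8, 8.1]
width: 0.0304
finger_force: 60.1
```

```bash
python3 st.py
```

```text
8.6 q7 0.654 pos [ 0.5922 -0.3461  0.1641] yaw(tool y) -5.31 F [-1.9  1.8  8.1] M [ 0.519  0.266 -0.079] w 0.0304 ff 60.1
```

Call:
{"fn": "play_rows", "kwargs": {
  "deltas": [
    [[0, 0, -0.03], [0, 0, 0], 30],
    [[0, 0, -0.06], [0, 0, 0], 30],
    [[0, 0, -0.06], [0, 0, 0], 30]
  ]
}}

```text
t: 8.9
eef_pos: [0.5922, -0.346, 0.1641]
orientation: [2.384, 2.045, 0.001]
contact_force: [-2.7, 2.7, 7.1]
width: 0.0308
finger_force: 60.2
```

```bash
python3 st.py
```

```text
8.9 q7 0.603 pos [ 0.5922 -0.346   0.1641] yaw(tool y) -8.74 F [-2.7  2.7  7.1] M [ 0.574  0.393 -0.006] w 0.0308 ff 60.2
```

Call:
{"fn": "play_rows", "kwargs": {
  "deltas": [
    [[0, 0, -0.03], [0, 0, 0], 30],
    [[0, 0, -0.05], [0, 0, 0], 30],
    [[0, 0, -0.05], [0, 0, 0], 30]
  ]
}}

```text
t: 9.2
eef_pos: [0.5921, -0.346, 0.1641]
orientation: [2.434, 1.986, 0.001]
contact_force: [-1.2, 1.8, 8.1]
width: 0.0303
finger_force: 60.1
```

```bash
python3 st.py
```

```text
9.2 q7 0.56 pos [ 0.5921 -0.346   0.1641] yaw(tool y) -11.58 F [-1.2  1.8  8.1] M [0.525 0.324 0.066] w 0.0303 ff 60.1
```

Call:
{"fn": "play_rows", "kwargs": {
  "deltas": [
    [[0, 0, -0.03], [0, 0, 0], 30],
    [[0, 0, -0.05], [0, 0, 0], 30],
    [[0, 0, -0.05], [0, 0, 0], 30]
  ]
}}

```text
t: 9.5
eef_pos: [0.592, -0.346, 0.1641]
orientation: [2.483, 1.924, 0.001]
contact_force: [-2.4, 2.6, 8.1]
width: 0.0306
finger_force: 60.2
```

```bash
python3 st.py
```

```text
9.5 q7 0.517 pos [ 0.592  -0.346   0.1641] yaw(tool y) -14.45 F [-2.4  2.6  8.1] M [0.505 0.404 0.034] w 0.0306 ff 60.2
```

Call:
{"fn": "play_rows", "kwargs": {
  "deltas": [
    [[0, 0, -0.03], [0, 0, 0], 30],
    [[0, 0, -0.06], [0, 0, 0], 30],
    [[0, 0, -0.08], [0, 0, 0], 30],
    [[0, 0, -0.08], [0, 0, 0], 30]
  ]
}}

```text
t: 9.9
eef_pos: [0.5919, -0.346, 0.1641]
orientation: [2.558, 1.823, 0.001]
contact_force: [-2.2, 3.4, 7.9]
width: 0.0305
finger_force: 60.2
```

```bash
python3 st.py
```

```text
9.9 q7 0.448 pos [ 0.5919 -0.346   0.1641] yaw(tool y) -19.04 F [-2.2  3.4  7.9] M [0.537 0.415 0.06 ] w 0.0305 ff 60.2
```

Call:
{"fn": "play_rows", "kwargs": {
  "deltas": [
    [[0, 0, -0.03], [0, 0, 0], 30],
    [[0, 0, -0.06], [0, 0, 0], 30],
    [[0, 0, -0.07], [0, 0, 0], 30],
    [[0, 0, -0.07], [0, 0, 0], 30]
  ]
}}

```text
t: 10.3
eef_pos: [0.5919, -0.346, 0.1641]
orientation: [2.62, 1.733, 0.001]
contact_force: [-3.3, 2.5, 8.3]
width: 0.0308
finger_force: 60.2
```

```bash
python3 st.py
```

```text
10.3 q7 0.388 pos [ 0.5919 -0.346   0.1641] yaw(tool y) -23.04 F [-3.3  2.5  8.3] M [0.638 0.526 0.012] w 0.0308 ff 60.2
```

Call:
{"fn": "play_rows", "kwargs": {
  "deltas": [
    [[0, 0, -0.03], [0, 0, 0], 30],
    [[0, 0, -0.06], [0, 0, 0], 30],
    [[0, 0, -0.08], [0, 0, 0], 30],
    [[0, 0, -0.08], [0, 0, 0], 30]
  ]
}}

```text
t: 10.7
eef_pos: [0.5918, -0.3459, 0.1641]
orientation: [-2.688, -1.626, -0.001]
contact_force: [-2.6, 3.7, 8.0]
width: 0.0307
finger_force: 60.2
```

```bash
python3 st.py
```

```text
10.7 q7 0.319 pos [ 0.5918 -0.3459  0.1641] yaw(tool y) -27.64 F [-2.6  3.7  8. ] M [ 0.623  0.504 -0.018] w 0.0307 ff 60.2
```

Call:
{"fn": "play_rows", "kwargs": {
  "deltas": [
    [[0, 0, -0.03], [0, 0, 0], 30],
    [[0, 0, -0.06], [0, 0, 0], 30],
    [[0, 0, -0.08], [0, 0, 0], 30],
    [[0, 0, -0.08], [0, 0, 0], 30]
  ]
}}

```text
t: 11.1
eef_pos: [0.5917, -0.3459, 0.1641]
orientation: [-2.75, -1.517, -0.001]
contact_force: [-3.5, 3.0, 8.6]
width: 0.0304
finger_force: 60.3
```

```bash
python3 st.py
```

```text
11.1 q7 0.251 pos [ 0.5917 -0.3459  0.1641] yaw(tool y) -32.23 F [-3.5  3.   8.6] M [0.674 0.543 0.001] w 0.0304 ff 60.3
```

Call:
{"fn": "play_rows", "kwargs": {
  "deltas": [
    [[0, 0, -0.03], [0, 0, 0], 30],
    [[0, 0, -0.06], [0, 0, 0], 30],
    [[0, 0, -0.06], [0, 0, 0], 30]
  ]
}}

```text
t: 11.4
eef_pos: [0.5916, -0.3458, 0.1641]
orientation: [-2.795, -1.434, -0.001]
contact_force: [-4.0, 4.6, 8.6]
width: 0.0303
finger_force: 60.3
```

```bash
python3 st.py
```

```text
11.4 q7 0.199 pos [ 0.5916 -0.3458  0.1641] yaw(tool y) -35.68 F [-4.   4.6  8.6] M [ 0.69   0.586 -0.037] w 0.0303 ff 60.3
```

Call:
{"fn": "play_rows", "kwargs": {
  "deltas": [
    [[0, 0, -0.03], [0, 0, 0], 30],
    [[0, 0, -0.06], [0, 0, 0], 30],
    [[0, 0, -0.06], [0, 0, 0], 30]
  ]
}}

```text
t: 11.7
eef_pos: [0.5916, -0.3458, 0.1641]
orientation: [-2.836, -1.35, -0.0]
contact_force: [-3.6, 3.5, 9.2]
width: 0.0306
finger_force: 60.3
```

```bash
python3 st.py
```

```text
11.7 q7 0.148 pos [ 0.5916 -0.3458  0.1641] yaw(tool y) -39.1 F [-3.6  3.5  9.2] M [0.638 0.654 0.014] w 0.0306 ff 60.3
```

Call:
{"fn": "play_rows", "kwargs": {
  "deltas": [
    [[0, 0, -0.03], [0, 0, 0], 30],
    [[0, 0, -0.05], [0, 0, 0], 30],
    [[0, 0, -0.05], [0, 0, 0], 30]
  ]
}}

```text
t: 12.0
eef_pos: [0.5915, -0.3457, 0.1641]
orientation: [-2.868, -1.279, -0.0]
contact_force: [-3.5, 3.9, 8.7]
width: 0.0309
finger_force: 60.3
```

```bash
python3 st.py
```

```text
12.0 q7 0.106 pos [ 0.5915 -0.3457  0.1641] yaw(tool y) -41.94 F [-3.5  3.9  8.7] M [0.653 0.646 0.017] w 0.0309 ff 60.3
```

Call:
{"fn": "play_rows", "kwargs": {
  "deltas": [
    [[0, 0, -0.03], [0, 0, 0], 30],
    [[0, 0, -0.05], [0, 0, 0], 30],
    [[0, 0, -0.05], [0, 0, 0], 30]
  ]
}}

```text
t: 12.3
eef_pos: [0.5915, -0.3457, 0.1641]
orientation: [-2.899, -1.207, -0.0]
contact_force: [-3.6, 3.7, 9.4]
width: 0.0306
finger_force: 60.3
```

```bash
python3 st.py
```

```text
12.3 q7 0.063 pos [ 0.5915 -0.3457  0.1641] yaw(tool y) -44.81 F [-3.6  3.7  9.4] M [ 0.703  0.699 -0.02 ] w 0.0306 ff 60.3
```

Call:
{"fn": "play_rows", "kwargs": {
  "deltas": [
    [[0, 0, -0.03], [0, 0, 0], 30],
    [[0, 0, -0.06], [0, 0, 0], 30],
    [[0, 0, -0.07], [0, 0, 0], 30],
    [[0, 0, -0.07], [0, 0, 0], 30]
  ]
}}

```text
t: 12.7
eef_pos: [0.5914, -0.3456, 0.1641]
orientation: [-2.94, -1.104, 0.0]
contact_force: [-4.9, 3.2, 10.5]
width: 0.0304
finger_force: 60.3
```

```bash
python3 st.py
```

```text
12.7 q7 0.003 pos [ 0.5914 -0.3456  0.1641] yaw(tool y) -48.82 F [-4.9  3.2 10.5] M [0.775 0.701 0.046] w 0.0304 ff 60.3
```

Call:
{"fn": "play_rows", "kwargs": {
  "deltas": [
    [[0, 0, -0.03], [0, 0, 0], 30],
    [[0, 0, -0.06], [0, 0, 0], 30],
    [[0, 0, -0.07], [0, 0, 0], 30],
    [[0, 0, -0.07], [0, 0, 0], 30]
  ]
}}

```text
t: 13.1
eef_pos: [0.5913, -0.3456, 0.1641]
orientation: [-2.976, -1.001, 0.0]
contact_force: [-4.5, 4.3, 10.3]
width: 0.0307
finger_force: 60.4
```

```bash
python3 st.py
```

```text
13.1 q7 -0.056 pos [ 0.5913 -0.3456  0.1641] yaw(tool y) -52.83 F [-4.5  4.3 10.3] M [ 0.722  0.735 -0.01 ] w 0.0307 ff 60.4
```

Call:
{"fn": "play_rows", "kwargs": {
  "deltas": [
    [[0, 0, -0.03], [0, 0, 0], 30],
    [[0, 0, -0.06], [0, 0, 0], 30],
    [[0, 0, -0.08], [0, 0, 0], 30],
    [[0, 0, -0.08], [0, 0, 0], 30]
  ]
}}

```text
t: 13.5
eef_pos: [0.5913, -0.3455, 0.1641]
orientation: [-3.014, -0.881, 0.0]
contact_force: [-4.2, 4.6, 9.4]
width: 0.0304
finger_force: 60.4
```

```bash
python3 st.py
```

```text
13.5 q7 -0.125 pos [ 0.5913 -0.3455  0.1641] yaw(tool y) -57.42 F [-4.2  4.6  9.4] M [ 0.791  0.827 -0.014] w 0.0304 ff 60.4
```

Call:
{"fn": "play_rows", "kwargs": {
  "deltas": [
    [[0, 0, -0.03], [0, 0, 0], 30],
    [[0, 0, -0.06], [0, 0, 0], 30],
    [[0, 0, -0.07], [0, 0, 0], 30],
    [[0, 0, -0.07], [0, 0, 0], 30]
  ]
}}

```text
t: 13.9
eef_pos: [0.5912, -0.3454, 0.1641]
orientation: [-3.043, -0.775, 0.001]
contact_force: [-4.3, 4.7, 10.1]
width: 0.0307
finger_force: 60.4
```

```bash
python3 st.py
```

```text
13.9 q7 -0.184 pos [ 0.5912 -0.3454  0.1641] yaw(tool y) -61.43 F [-4.3  4.7 10.1] M [ 0.798  0.881 -0.05 ] w 0.0307 ff 60.4
```

Call:
{"fn": "play_rows", "kwargs": {
  "deltas": [
    [[0, 0, -0.03], [0, 0, 0], 30],
    [[0, 0, -0.06], [0, 0, 0], 30],
    [[0, 0, -0.06], [0, 0, 0], 30]
  ]
}}

```text
t: 14.2
eef_pos: [0.5912, -0.3454, 0.1641]
orientation: [-3.064, -0.683, 0.001]
contact_force: [-4.0, 5.6, 9.9]
width: 0.0305
finger_force: 60.5
```

```bash
python3 st.py
```

```text
14.2 q7 -0.236 pos [ 0.5912 -0.3454  0.1641] yaw(tool y) -64.89 F [-4.   5.6  9.9] M [ 0.909  0.878 -0.124] w 0.0305 ff 60.5
```

Call:
{"fn": "play_rows", "kwargs": {
  "deltas": [
    [[0, 0, -0.03], [0, 0, 0], 30],
    [[0, 0, -0.06], [0, 0, 0], 30],
    [[0, 0, -0.06], [0, 0, 0], 30]
  ]
}}

```text
t: 14.5
eef_pos: [0.5912, -0.3453, 0.1641]
orientation: [-3.083, -0.59, 0.001]
contact_force: [-4.1, 5.3, 10.6]
width: 0.0304
finger_force: 60.5
```

```bash
python3 st.py
```

```text
14.5 q7 -0.287 pos [ 0.5912 -0.3453  0.1641] yaw(tool y) -68.32 F [-4.1  5.3 10.6] M [ 0.956  0.87  -0.04 ] w 0.0304 ff 60.5
```

Call:
{"fn": "play_rows", "kwargs": {
  "deltas": [
    [[0, 0, -0.03], [0, 0, 0], 30],
    [[0, 0, -0.05], [0, 0, 0], 30],
    [[0, 0, -0.05], [0, 0, 0], 30]
  ]
}}

```text
t: 14.8
eef_pos: [0.5912, -0.3453, 0.1641]
orientation: [-3.097, -0.514, 0.001]
contact_force: [-4.7, 5.2, 9.9]
width: 0.0303
finger_force: 60.4
```

```bash
python3 st.py
```

```text
14.8 q7 -0.329 pos [ 0.5912 -0.3453  0.1641] yaw(tool y) -71.15 F [-4.7  5.2  9.9] M [0.9   0.906 0.037] w 0.0303 ff 60.4
```

Call:
{"fn": "play_rows", "kwargs": {
  "deltas": [
    [[0, 0, -0.02], [0, 0, 0], 30],
    [[0, 0, -0.04], [0, 0, 0], 30],
    [[0, 0, -0.04], [0, 0, 0], 30]
  ]
}}

```text
t: 15.1
eef_pos: [0.5911, -0.3452, 0.1641]
orientation: [-3.106, -0.452, 0.002]
contact_force: [-4.5, 5.2, 10.5]
width: 0.0303
finger_force: 60.5
```

```bash
python3 st.py
```

```text
15.1 q7 -0.363 pos [ 0.5911 -0.3452  0.1641] yaw(tool y) -73.44 F [-4.5  5.2 10.5] M [0.94  0.933 0.057] w 0.0303 ff 60.5
```

Call:
{"fn": "play_rows", "kwargs": {
  "deltas": [
    [[0, 0, -0.03], [0, 0, 0], 30],
    [[0, 0, -0.05], [0, 0, 0], 30],
    [[0, 0, -0.05], [0, 0, 0], 30]
  ]
}}

```text
t: 15.4
eef_pos: [0.5911, -0.3451, 0.1641]
orientation: [-3.117, -0.375, 0.002]
contact_force: [-4.9, 6.0, 10.9]
width: 0.0308
finger_force: 60.4
```

```bash
python3 st.py
```

```text
15.4 q7 -0.405 pos [ 0.5911 -0.3451  0.1641] yaw(tool y) -76.29 F [-4.9  6.  10.9] M [0.955 0.999 0.133] w 0.0308 ff 60.4
```

Call:
{"fn": "play_rows", "kwargs": {
  "deltas": [
    [[0, 0, -0.02], [0, 0, 0], 30],
    [[0, 0, -0.02], [0, 0, 0], 30]
  ]
}}

```text
t: 15.6
eef_pos: [0.5911, -0.3451, 0.1641]
orientation: [-3.12, -0.344, 0.002]
contact_force: [-4.7, 5.3, 10.7]
width: 0.0307
finger_force: 60.4
```

```bash
python3 st.py
```

```text
15.6 q7 -0.422 pos [ 0.5911 -0.3451  0.1641] yaw(tool y) -77.43 F [-4.7  5.3 10.7] M [0.992 0.952 0.118] w 0.0307 ff 60.4
```

Call:
{"fn": "play_rows", "kwargs": {
  "deltas": [
    [[0, 0, -0.02], [0, 0, 0], 30],
    [[0, 0, -0.02], [0, 0, 0], 30]
  ]
}}

```text
t: 15.8
eef_pos: [0.5911, -0.3451, 0.1641]
orientation: [-3.123, -0.312, 0.002]
contact_force: [-4.8, 5.0, 11.4]
width: 0.0306
finger_force: 60.4
```

```bash
python3 st.py
```

```text
15.8 q7 -0.439 pos [ 0.5911 -0.3451  0.1641] yaw(tool y) -78.58 F [-4.8  5.  11.4] M [1.036 1.023 0.136] w 0.0306 ff 60.4
```

Call:
{"fn": "play_rows", "kwargs": {
  "deltas": [
    [[0, 0, -0.02], [0, 0, 0], 30],
    [[0, 0, -0.03], [0, 0, 0], 30],
    [[0, 0, -0.03], [0, 0, 0], 30]
  ]
}}

```text
t: 16.1
eef_pos: [0.5911, -0.3451, 0.1641]
orientation: [-3.128, -0.266, 0.002]
contact_force: [-5.5, 6.0, 11.2]
width: 0.0305
finger_force: 60.4
```

```bash
python3 st.py
python3 - <<'E'
from h import *
a=[]
for _ in range(6): cap('wrist'); a.append(bot.state()['ft_torque'][2])
print(np.round(a,3))
E
```

```text
16.1 q7 -0.464 pos [ 0.5911 -0.3451  0.1641] yaw(tool y) -80.27 F [-5.5  6.  11.2] M [0.995 0.98  0.159] w 0.0305 ff 60.4
[0.151 0.179 0.218 0.19  0.161 0.111]
```

Call:
{"fn": "play_rows", "kwargs": {
  "deltas": [
    [[0, 0, -0.02], [0, 0, 0], 30],
    [[0, 0, -0.03], [0, 0, 0], 30],
    [[0, 0, -0.03], [0, 0, 0], 30]
  ]
}}

```text
t: 16.7
eef_pos: [0.5911, -0.345, 0.1641]
orientation: [-3.131, -0.219, 0.002]
contact_force: [-5.0, 5.9, 10.8]
width: 0.0308
finger_force: 60.4
```

```bash
cat >> st.py <<'E'
a=[]
for _ in range(10): cap('wrist'); a.append(bot.state()['ft_torque'][2])
print(np.round(np.mean(a),3),np.round(np.std(a),3))
E
python3 st.py
```

```text
16.7 q7 -0.49 pos [ 0.5911 -0.345   0.1641] yaw(tool y) -81.99 F [-5.   5.9 10.8] M [0.992 0.993 0.192] w 0.0308 ff 60.4
0.214 0.028
```

Call:
{"fn": "play_rows", "kwargs": {
  "deltas": [
    [[0, 0, -0.01], [0, 0, 0], 30],
    [[0, 0, -0.01], [0, 0, 0], 30]
  ]
}}

```text
t: 17.4
eef_pos: [0.5911, -0.345, 0.1641]
orientation: [-3.132, -0.204, 0.002]
contact_force: [-5.4, 5.9, 10.4]
width: 0.0312
finger_force: 60.4
```

```bash
python3 st.py
```

```text
17.4 q7 -0.498 pos [ 0.5911 -0.345   0.1641] yaw(tool y) -82.56 F [-5.4  5.9 10.4] M [1.006 1.007 0.239] w 0.0312 ff 60.4
0.216 0.019
```

Call:
{"fn": "play_rows", "kwargs": {
  "deltas": [
    [[0, 0, 0.1], [0, 0, 0], 30],
    [[0, 0, 0.2], [0, 0, 0], 30],
    [[0, 0, 0.3], [0, 0, 0], 30],
    [[0, 0, 0.4], [0, 0, 0], 30],
    [[0, 0, 0.5], [0, 0, 0], 30],
    [[0, 0, 0.6], [0, 0, 0], 30],
    [[0, 0, 0.7], [0, 0, 0], 30],
    [[0, 0, 0.8], [0, 0, 0], 30],
    [[0, 0, 0.9], [0, 0, 0], 30],
    [[0, 0, 1.0], [0, 0, 0], 30],
    [[0, 0, 1.1], [0, 0, 0], 30],
    [[0, 0, 1.2], [0, 0, 0], 30],
    [[0, 0, 1.3], [0, 0, 0], 30],
    [[0, 0, 1.4], [0, 0, 0], 30],
    [[0, 0, 1.5], [0, 0, 0], 30],
    [[0, 0, 1.6], [0, 0, 0], 30],
    [[0, 0, 1.7], [0, 0, 0], 30],
    [[0, 0, 1.78], [0, 0, 0], 30],
    [[0, 0, 1.806], [0, 0, 0], 30],
    [[0, 0, 1.806], [0, 0, 0], 30]
  ]
}}

```text
t: 19.9
eef_pos: [0.5928, -0.346, 0.1641]
orientation: [1.781, 2.586, 0.002]
contact_force: [0.6, 1.2, 6.1]
width: 0.0308
finger_force: 59.9
```

```bash
python3 st.py
```

```text
19.9 q7 1.049 pos [ 0.5928 -0.346   0.1641] yaw(tool y) 20.9 F [0.6 1.2 6.1] M [0.455 0.098 0.027] w 0.0308 ff 59.9
0.019 0.037
```

Wound to a mean of about 0.22 N m against the stop, then backed off to the third click (30° from the start, with torque near zero there). I'll release, lift and check the knob's mark.

Call:
{"fn": "play_rows", "kwargs": {
  "deltas": [
    [[0, 0, 0], [0, 0, 0], 45],
    [[0, 0, 0], [0, 0, 0], 55],
    [[0, 0, 0], [0, 0, 0], 60],
    [[0, 0, 0], [0, 0, 0.02], 60],
    [[0, 0, 0], [0, 0, 0.05], 60],
    [[0, 0, 0], [0, 0, 0.08], 60],
    [[0, 0, 0], [0, 0, 0.107], 60],
    [[0, 0, 0], [0, 0, 0.107], 60],
    [[0, 0, 0], [0, 0, 0.107], 60]
  ]
}}

```text
t: 21.3
eef_pos: [0.5919, -0.3461, 0.2695]
orientation: [1.783, 2.586, 0.0]
contact_force: [0.4, 0.1, 0.4]
width: 0.051
finger_force: 0.0
```

Run:
```python
from h import *
im=cap('wrist'); print(np.round(bot.state()['eef_pos'],4),np.round(bot.state()['ft_torque'],3))
for r in bot.place_of('wrist','lever_tip')[:2]: print(r['p'],r['location'],np.round(atz('wrist',r['location'],.152),4))
cv2.imwrite('pics/w3.png',cv2.resize(im[100:320,200:440],None,fx=2.5,fy=2.5,interpolation=cv2.INTER_CUBIC))
# mark directions
a=np.array(atz('wrist',(245,318),.188)); print('c',a)
```

```text
[ 0.5916 -0.3456  0.2683] [ 0.056 -0.041 -0.018]
0.72 [198.4, 214.1] [ 0.5225 -0.348   0.152 ]
c [ 0.59137248 -0.3435055   0.188     ]
```

View pics/w3.png

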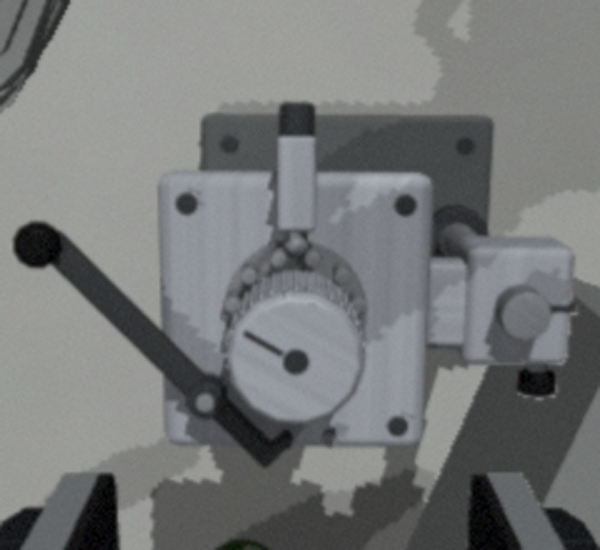

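The crop shows the knob mark pointing up-left at (250, 335), turned with the tool by exactly 30° cw from the start with no slip. The wheel rests at its plunger at (295, 240), and the lever is still open with its button at (38, 244). Now I position for the lever with fingers shut.

Call:
{"fn": "play_rows", "kwargs": {
  "deltas": [
    [[0, 0, -0.1], [-0.02, 0.01, 0], 40],
    [[0, 0, -0.2], [-0.04, 0.02, 0], 20],
    [[0, 0, -0.3], [-0.055, 0.028, 0], 0],
    [[0, 0, -0.35], [-0.07, 0.028, 0], 0],
    [[0, 0, -0.35], [-0.07, 0.028, -0.02], 0],
    [[0, 0, -0.35], [-0.07, 0.028, -0.05], 0],
    [[0, 0, -0.35], [-0.07, 0.028, -0.08], 0],
    [[0, 0, -0.35], [-0.07, 0.028, -0.1], 0],
    [[0, 0, -0.35], [-0.07, 0.028, -0.115], 0],
    [[0, 0, -0.35], [-0.07, 0.028, -0.123], 0],
    [[0, 0, -0.35], [-0.07, 0.028, -0.123], 0],
    [[0, 0, -0.35], [-0.07, 0.028, -0.123], 0]
  ]
}}

```text
t: 22.6
eef_pos: [0.5225, -0.3182, 0.1469]
orientation: [2.205, 2.236, 0.0]
contact_force: [0.3, -0.4, 0.2]
width: -0.0
finger_force: 0.0
```

```bash
sed -i '/^a=/,$d' st.py; python3 st.py
python3 - <<'E'
from h import *
cap('wrist','w4.png')
E
```

```text
22.6 q7 0.751 pos [ 0.5225 -0.3182  0.1469] yaw(tool y) 0.8 F [ 0.3 -0.4  0.2] M [-0.03   0.016 -0.004] w -0.0 ff 0.0
```

View pics/w4.png

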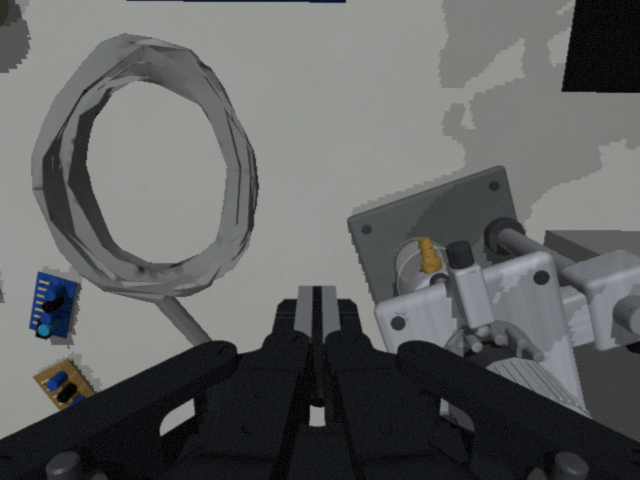

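The view shows the shut fingers beside the lever, the knob clear to the right at (530, 380), and no contact. Now I push towards -y.

Call:
{"fn": "play_rows", "kwargs": {
  "deltas": [
    [[0, 0, 0], [0, -0.006, 0], 0],
    [[0, 0, 0], [0, -0.012, 0], 0],
    [[0, 0, 0], [0, -0.018, 0], 0],
    [[0, 0, 0], [0, -0.022, 0], 0],
    [[0, 0, 0], [0, -0.026, 0], 0]
  ]
}}

```text
t: 23.15
eef_pos: [0.5219, -0.3443, 0.1463]
orientation: [-2.206, -2.236, -0.0]
contact_force: [-0.1, 0.8, 0.6]
width: -0.0
finger_force: 0.4
```

Call:
{"fn": "play_rows", "kwargs": {
  "deltas": [
    [[0, 0, 0], [0, -0.006, 0], 0],
    [[0, 0, 0], [0, -0.012, 0], 0],
    [[0, 0, 0], [0, -0.018, 0], 0],
    [[0, 0, 0], [0, -0.022, 0], 0]
  ]
}}

```text
t: 23.55
eef_pos: [0.5221, -0.3667, 0.1463]
orientation: [2.206, 2.236, -0.0]
contact_force: [0.1, -0.3, 0.2]
width: -0.0
finger_force: 0.3
```

Call:
{"fn": "play_rows", "kwargs": {
  "deltas": [
    [[0, 0, 0], [0, -0.003, 0], 0],
    [[0, 0, 0], [0, -0.006, 0], 0],
    [[0, 0, 0], [0, -0.009, 0], 0],
    [[0, 0, 0], [0, -0.012, 0], 0]
  ]
}}

```text
t: 23.95
eef_pos: [0.5224, -0.3778, 0.1464]
orientation: [2.205, 2.237, 0.001]
contact_force: [-0.2, 0.2, 0.4]
width: -0.0
finger_force: 0.4
```

Run:
```python
from h import *
print(np.round(bot.state()['ft_torque'],3))
for c in ['scene','side','wrist']:
    cap(c)
    for r in bot.place_of(c,'lever_tip')[:2]: print(c,round(r['p'],2),r['location'],np.round(atz(c,r['location'],.152),4))
```

```text
[ 0.148 -0.165  0.016]
scene 0.76 [395.0, 306.8] [ 0.3177 -0.7638  0.152 ]
scene 0.75 [278.1, 376.8] [ 0.5253 -0.6207  0.152 ]
side 0.61 [161.1, 388.3] [ 0.3452 -0.6843  0.152 ]
side 0.47 [219.4, 312.6] [ 0.519  -0.4009  0.152 ]
```

Call:
{"fn": "play_rows", "kwargs": {
  "deltas": [
    [[0, 0, 0], [0, -0.002, 0], 0],
    [[0, 0, 0], [0, -0.004, 0], 0],
    [[0, 0, 0], [0, -0.004, 0], 0]
  ]
}}

```text
t: 24.55
eef_pos: [0.5222, -0.3794, 0.146]
orientation: [-2.202, -2.235, -0.004]
contact_force: [-0.9, 5.9, 1.6]
width: -0.0005
finger_force: 2.8
```

Call:
{"fn": "play_rows", "kwargs": {
  "deltas": [
    [[0, 0, 0], [0, -0.002, 0], 0],
    [[0, 0, 0], [0, -0.003, 0], 0],
    [[0, 0, 0], [0, -0.003, 0], 0]
  ]
}}

```text
t: 24.85
eef_pos: [0.5222, -0.3796, 0.1458]
orientation: [-2.197, -2.233, -0.008]
contact_force: [-2.6, 10.8, 5.2]
width: -0.0002
finger_force: 5.3
```

Firm resistance (6, then 11 N) with the TCP at y = -0.3795 means the lever is at its end. I'll back off, lift clear and check.

Call:
{"fn": "play_rows", "kwargs": {
  "deltas": [
    [[0, 0, 0], [0, 0.007, 0], 0],
    [[0, 0, 0], [0, 0.02, 0], 0],
    [[0, 0, 0], [0, 0.025, 0.02], 0],
    [[0, 0, 0], [0, 0.025, 0.05], 0],
    [[0, 0, 0], [0.02, 0.025, 0.09], 30],
    [[0, 0, 0.1], [0.05, 0.025, 0.12], 60],
    [[0, 0, 0.2], [0.07, 0.02, 0.13], 60],
    [[0, 0, 0.35], [0.07, 0.015, 0.13], 60],
    [[0, 0, 0.35], [0.07, 0.015, 0.13], 60],
    [[0, 0, 0.35], [0.07, 0.015, 0.13], 60],
    [[0, 0, 0.35], [0.07, 0.015, 0.13], 60]
  ]
}}

```text
t: 25.95
eef_pos: [0.5914, -0.3696, 0.2759]
orientation: [-1.786, -2.584, 0.0]
contact_force: [0.0, -0.3, -0.2]
width: 0.0513
finger_force: 0.0
```

Run:
```python
from h import *
im=cap('wrist'); s=bot.state(); print(round(s['t'],2),np.round(s['eef_pos'],4),np.round(s['contact_force'],1))
for r in bot.place_of('wrist','lever_tip')[:2]: print(r['p'],r['location'],np.round(atz('wrist',r['location'],.152),4))
cv2.imwrite('pics/w5.png',cv2.resize(im[90:340,180:450],None,fx=2.4,fy=2.4,interpolation=cv2.INTER_CUBIC))
```

```text
26.0 [ 0.5916 -0.3696  0.276 ] [-0.5 -0.5  0.3]
0.75 [231.5, 206.4] [ 0.5233 -0.3976  0.152 ]
```

View pics/w5.png

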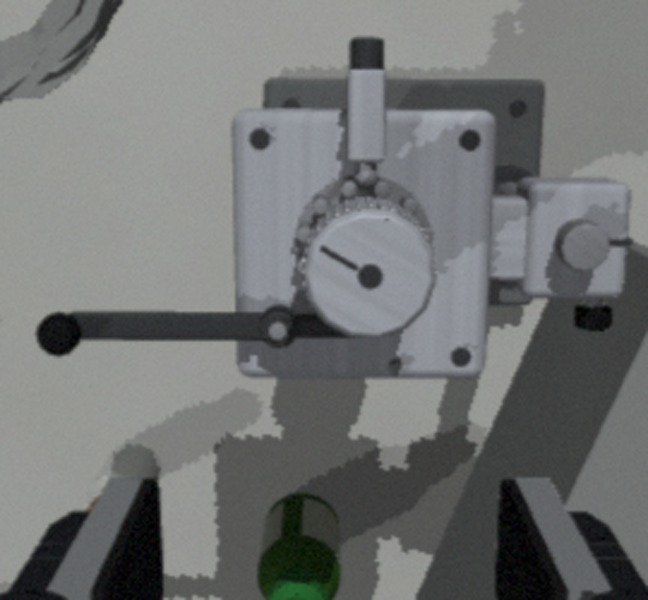

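The crop shows the button over at (58, 334), with the bar square to the stand and its nose in under the knob at the wheel. The knob mark is unchanged, and the lever travelled about 0.8 rad to a firm end, which fits. The robot is clear, so I'll hand in.

```bash
python3 -c "
from rig import bot
print(bot.sign_off())"
```

```text
the job is handed in; nothing more can be done
None
```

I wound the knob clockwise to its stop at about 0.22 N m, turned it back three clicks and swung the lock lever over to its firm end, then handed the job in at about 26 s of robot time; no verdict came back. I judged the lever's nose to be in the click wheel from its swing (0.80–0.85 rad) and a firm 11 N stop, because the knob hides it from the camera.

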